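Release the output key left latched on the bench box

ROBOT

A 6-joint arm with a two-finger parallel gripper is mounted at the origin on a cart in front of the work surface, level with it; the furniture and walls round the work are solid. World frame = base frame: x ahead of the robot, y to its left, z up, the work surface at z = 0. Lengths are in mm, angles in rad, forces in N, time in s.
With the tool pointing down it reaches from about 325 to 925 mm from the base axis. Payload 3.1 kg.
Tool frame: the origin (TCP) lies at the very end of the fingers, on their centre line; the grasp point (between the pads) lies env.grip_point_offset behind it (env.grip_point_offset is the distance from the TCP to the grasp point, in mm); z points along the fingers, x is the direction in which the jaws open and shut, and the axes are right-handed (so a half turn about z gives the same grasp; the last joint's range is limited). The gripper opens to 85 mm and grips with 20 to 120 N. Pads are 22 mm wide; open, the fingers measure 114 mm over their backs; the gripper's body (76 mm by 85 mm) begins 54 mm behind the grasp point. The pads swing forward as they close: fully open they stand 13 mm farther back than shut.
Start: joints at [1.031, 0.217, 1.613, -0, 1.311, -0.112], TCP at [259.277, 568.695, 231.3] pointing down, gripper open.
Joint ranges: [-2.75, 2.75], [-0.78, 2.1], [0.31, 2.55], [-1.13, 4.27], [0.13, 2.63], [-2.58, 2.58]. Speed limits (rad/s): [2.79, 2.79, 3.14, 3.14, 3.14, 3.14].

INTERFACE

Orientations are given as a unit quaternion [x, y, z, w].
In Python, from workcell import env gives the robot as it stands.
- The arm moves only by the shell command python3 -m creep 'ROWS' [FORCE]. ROWS is JSON, a list of rows, each a list of 3 entries, a list of its own where there are three numbers: the shift along the tool's x, y, z in m, then the turn about the tool's z in degrees, then the opening, from 0 (shut) to 1 (fully open). In form: [[[x, y, z], spin, hand], ...]. A call has exactly 8 rows; each row is the pose to reach, as a shift and turn from the pose commanded when the call began, along the tool's axes at that moment; what a row does not reach only later rows make up. A row lasts 1/12 s, in which the tool goes at most 41.7 mm and 7.16 degrees, less where a joint would pass 70% of its speed; a pose out of reach is approached as far as the arm can. A call with a gripper value outside its range is refused whole. The fingers move at their own pace and stop on an object; FORCE is the grip in N (left out, the last holds). Time passes only in rows, so rows that repeat a pose let the fingers close, or fill a call up. It gives the time, the measured TCP pose, the force and the opening at its end, in the units of the state.
- env.read_state(): the state, without advancing time (a new reading comes with each control period).
- env.camera(name): name is "side" or "top" or "wrist"; returns a dict with "pixels" (384x512x3 uint8, red, green, blue), "depth" (384x512 float32, mm along the optical axis (not along the pixel's ray), 0 where there is no reading), "mtx" (3x3 intrinsics, pixels), "rvec" (rotation vector, rad) and "tvec" (3), from world to camera coordinates, as OpenCV has them. Camera axes: x right, y down, z forward; pixel columns grow to the right and rows downward; lengths in mm; the calibration is good to about 2 mm. The wrist camera is an equidistant fisheye: a pixel r from the principal point sees the ray r / f radians off the axis. A picture is of the moment at which its call begins.
- env.close_job(): hands the job in, once; it reports no verdict.
The state is a dict: "time_s": time; "qpos": joint angles; "joint_vel": joint speeds; "tau": joint torques, N m; "tcp_pos": TCP position; "tool_rot": TCP orientation; "force": force on the tool from outside, world axes, zero at the start; "torque": the same for the moment, N m; "finger_gap": opening from 0.0 (shut) to 1.0 (fully open).
Only numpy, scipy, OpenCV 4.12 (cv2) and the standard library are available. Lean on these libraries where they do the work, as an engineer would, in place of code of your own. Each camera call takes 0.05 s, during which the arm holds its last target.

TASK

One of the four identical output keys on the grey bench box has been left latched down. Going from left to right, tap each key lightly with a fingertip to feel which one it is, without pushing any key in or freeing it yet; then press the latched key fully down and let it spring up, so that all four outputs are off. Grasp nothing, and leave the things lying around the box where they are.

Things in the scene. Friction and masses are not known exactly. Their poses are not given: they have to be found in the camera images.
- switch_box: Bench output box: grey case with aluminium top plate, 116 (x) x 236 (y) x 52 mm high, fixed to the desk. Origin: centre of its underside; x away from the operator, y left along the key row, z up. Four off-white square keys in a row along y; behind each, 54 mm from the key's centre, a red and a black socket 4 mm above the plate, lower than any key.
- key1 (a point): Fixed point at the centre of the leftmost key, 66 mm above the desk: the height of a key's top when it is out (it stays there when the key moves; axes as the box). All keys: flat 30 x 30 mm top, 50 mm from centre to centre, moving straight down inside a fixed black frame 40 x 40 mm, 55 mm high. Top 66 mm above the desk when out, about 61 mm latched, 58 mm fully down.
- key2 (a point): The same point of the second key from the left. Every key pushes up with 3 N when out, 6 N when latched, 7.7 N fully down (0.6 N per mm), so a touch of 2 N moves no key. In the rules the moving keys are key_a_cap_c0 to key_d_cap_c0; which of them stands where changes from start to start.
- key3 (a point): The same point of the third key from the left. Latch of every key: push-on/push-off. A key that is out stays down when pushed in more than 7.3 mm and let go. A latched key is freed by pushing it at least 2.2 mm further, to its stop 3 mm down, and letting go; it then springs up.
- key4 (a point): The same point of the rightmost key.
- test_board: Bystander, loose: small green circuit board with upright parts, 55 x 85 x 15 mm. Origin at the centre of its underside.
- screwdriver_red: Bystander, loose: screwdriver with a red handle, 195 mm long. Origin at the centre of its underside.
- battery_9v: Bystander, loose: black and tan block battery, 27 x 50 x 18 mm. Origin at the centre of its underside.
- usb_stick: Bystander, loose: red memory stick, 17 x 55 x 8 mm. Origin at the centre of its underside.
- power_brick: Bystander, loose: black adaptor brick, 42 x 85 x 28 mm. Origin at the centre of its underside.
- flip_phone: Bystander, loose: black folding phone, 103 x 51 x 19 mm. Origin at the centre of its underside.

How it is judged:
By the outcome, as a careful person would: the job done as asked, in the order asked, and still so for the second after the job is handed in, with the robot touching nothing.
It also fails if it takes over 51 s, if anything falls off the work surface, if the arm or the gripper's body presses on something with over 40 N, if the wrist force passes 120 N, or if a joint passes its speed limit or range.

## Working session

There is one attempt and no reset: what is moved stays moved. The work goes in short steps, Python scripts to look and compute and a shell command to move; the robot and the scene stay as the last step left them, time stands still between calls to the robot, and variables do not carry over. Pictures are saved under pics/ and viewed, and the job is handed in when it is done.

```bash
ls; mkdir -p pics; python3 - <<'E'
from workcell import env
import cv2,numpy as np
s=env.read_state();print({k:np.round(v,3).tolist() for k,v in s.items()},env.grip_point_offset)
for n in ["top","side"]:
    c=env.camera(n);np.savez(f"pics/{n}0.npz",**c)
    cv2.imwrite(f"pics/{n}0.png",cv2.cvtColor(c["pixels"],cv2.COLOR_RGB2BGR))
    R=cv2.Rodrigues(c["rvec"])[0];print(n,(-R.T@c["tvec"].ravel()).round(),c["mtx"].round(1).tolist())
E
```

```text
pics
{'time_s': 0.0, 'qpos': [1.031, 0.218, 1.615, -0.0, 1.311, -0.112], 'joint_vel': [0.0, -0.0, 0.001, 0.0, 0.0, 0.0], 'tau': [-0.0, -39.684, -30.385, -0.0, 0.01, -0.0], 'tcp_pos': [258.852, 567.99, 229.946], 'tool_rot': [0.841, 0.541, -0.001, 0.001], 'force': [0.427, -0.656, 0.497], 'torque': [0.01, -0.03, -0.033], 'finger_gap': 1.0} 18.700000000000003
top [ 316.   33. 1028.] [[461.6, 0.0, 256.3], [0.0, 461.6, 196.5], [0.0, 0.0, 1.0]]
side [ 323. -674.  473.] [[357.0, 0.0, 256.1], [0.0, 357.0, 192.0], [0.0, 0.0, 1.0]]
```

View pics/top0.png

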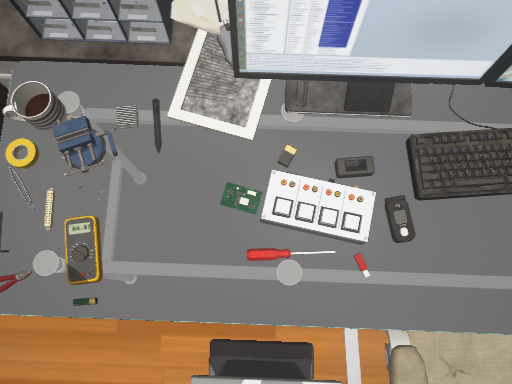

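View pics/side0.png

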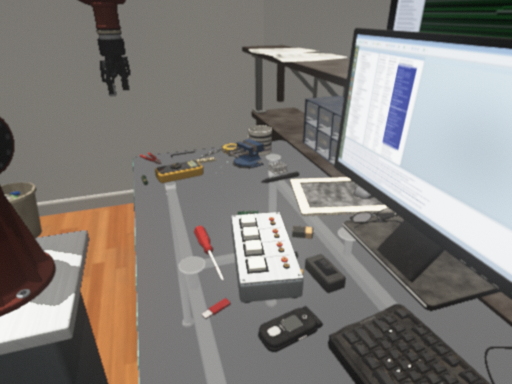

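The top view shows the box around pixel (318,206), with its four keys at about (284,207), (305,212), (328,216) and (351,221). The red and black sockets are on the far side. The screwdriver is in front of the box, and the board, battery, power brick and phone lie around it.

```bash
cat > h.py <<'E'
import numpy as np,cv2
def load(n): return dict(np.load(f"pics/{n}.npz"))
def cast(c,uv,z):
    R=cv2.Rodrigues(c["rvec"])[0];o=-R.T@c["tvec"].ravel()
    K=c["mtx"];d=R.T@np.array([(uv[0]-K[0,2])/K[0,0],(uv[1]-K[1,2])/K[1,1],1])
    return o+d*(z-o[2])/d[2]
E
python3 - <<'E'
from h import *
c=load("top0");im=c["pixels"];g=im.min(2)
# upscale crop
x0,y0,x1,y1=250,160,390,250
cv2.imwrite("pics/crop.png",cv2.resize(cv2.cvtColor(im[y0:y1,x0:x1],cv2.COLOR_RGB2BGR),None,fx=5.7,fy=5.7,interpolation=cv2.INTER_CUBIC))
up=cv2.resize(g[y0:y1,x0:x1],None,fx=4,fy=4,interpolation=cv2.INTER_CUBIC)
m=(up<90).astype(np.uint8)
n,l,st,ce=cv2.connectedComponentsWithStats(m)
cs,h=cv2.findContours((up>140).astype(np.uint8),cv2.RETR_CCOMP,cv2.CHAIN_APPROX_NONE)
for k in cs:
    a=cv2.contourArea(k)/16
    if a<60: continue
    (u,v),wh,an=cv2.minAreaRect(k); u=(u+.5)/4-.5+x0;v=(v+.5)/4-.5+y0
    ui,vi=int(round(u)),int(round(v))
    z=66 if a<400 else 52
    d=c["depth"][vi-3:vi+4,ui-3:ui+4];d=np.median(d[d>0])
    R=cv2.Rodrigues(c["rvec"])[0];K=c["mtx"]
    P=R.T@(np.array([(u-K[0,2])/K[0,0]*d,(v-K[1,2])/K[1,1]*d,d])-c["tvec"].ravel())
    print(round(a),np.round([u,v],1),np.round(np.array(wh)/4,1),round(an,1),"plane",z,cast(c,(u,v),z).round(1),"depth",P.round(1))
E
```

```text
197 [351.3 221.8] [15.3 14.8] 12.9 plane 66 [ 482.6 -168.2   66. ] depth [ 483.3 -169.    62.4]
202 [328.3 216.5] [15.5 15.3] 11.9 plane 66 [ 492.  -119.7   66. ] depth [ 491.7 -119.4   67.5]
202 [305.5 211.4] [15.3 15.2] 12.9 plane 66 [501.3 -71.2  66. ] depth [501.  -71.   67.3]
201 [282.4 206.3] [15.1 15.1] 12.7 plane 66 [510.3 -22.1  66. ] depth [510.1 -22.   67. ]
5512 [319.1 205.2] [110.2  51.8] 12.3 plane 52 [ 518.7 -101.8   52. ] depth [ 518.3 -101.5   54. ]
344 [351.  221.9] [19.3 19.2] 10.5 plane 66 [ 482.4 -167.5   66. ] depth [ 483.  -168.3   62.3]
344 [328.  216.9] [19.4 19.3] 11.9 plane 66 [ 491.2 -119.    66. ] depth [ 491.  -118.8   67.3]
341 [305.1 211.8] [19.5 19. ] 11.9 plane 66 [500.4 -70.3  66. ] depth [500.1 -70.2  67.2]
336 [282.3 206.9] [18.9 19.1] 12.5 plane 66 [509.1 -21.7  66. ] depth [508.8 -21.7  67.2]
```

View pics/crop.png

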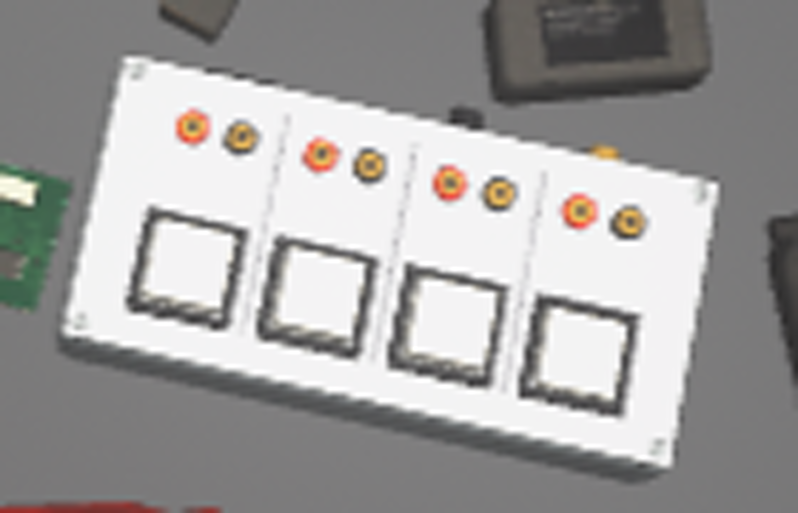

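Depth puts the right-hand key at about 62 mm and the other three at about 67 mm. That only suggests key 4, so I'll still tap all four. First I'll travel high with the fingers shut.

```bash
python3 -m creep '[[[-0.009,0.009,0],0,0],[[-0.026,0.028,0],0,0],[[-0.048,0.052,0],0,0],[[-0.072,0.078,0],0,0],[[-0.095,0.104,0],0,0],[[-0.119,0.130,0],0,0],[[-0.143,0.156,0],0,0],[[-0.169,0.184,0],0,0]]' 20
python3 -m creep '[[[-0.026,0.028,0],0,0],[[-0.052,0.057,0],0,0],[[-0.078,0.085,0],0,0],[[-0.104,0.114,0],0,0],[[-0.130,0.142,0],0,0],[[-0.156,0.170,0],0,0],[[-0.182,0.199,0],0,0],[[-0.203,0.221,0],0,0]]'
```

```text
time_s: 0.77
tcp_pos: [356.5, 336.3, 231.0]
tool_rot: [0.841, 0.541, -0.0, 0.0]
force: [-0.2, -0.1, -0.3]
finger_gap: -0.003
time_s: 1.43
tcp_pos: [473.5, 58.9, 231.2]
tool_rot: [0.842, 0.54, -0.0, 0.001]
force: [0.1, -0.0, -0.2]
finger_gap: -0.0
```

```bash
python3 -m creep '[[[-0.018,0.020,0.005],-2,0],[[-0.036,0.040,0.020],-5,0],[[-0.050,0.055,0.045],-8,0],[[-0.058,0.064,0.075],-11,0],[[-0.062,0.068,0.105],-13,0],[[-0.062,0.068,0.130],-14,0],[[-0.062,0.068,0.146],-14,0],[[-0.062,0.068,0.151],-14,0]]'
python3 - <<'E'
from workcell import env
import cv2,numpy as np
for n in ["top","side","wrist"]:
    c=env.camera(n);np.savez(f"pics/{n}1.npz",**c)
    cv2.imwrite(f"pics/{n}1.png",cv2.cvtColor(c["pixels"],cv2.COLOR_RGB2BGR))
i=cv2.imread("pics/side1.png")[180:320,200:330]
j=cv2.imread("pics/top1.png")[150:260,240:400]
a=cv2.resize(i,(390,420));b=cv2.resize(j,(400,275));b=cv2.copyMakeBorder(b,0,145,0,0,0)
cv2.imwrite("pics/m1.png",np.hstack([a,b]))
s=env.read_state();print(s["time_s"],s["tcp_pos"],s["tool_rot"],s["force"])
E
```

```text
time_s: 2.1
tcp_pos: [505.7, -22.6, 76.5]
tool_rot: [0.769, 0.639, -0.003, -0.003]
force: [-0.9, 0.1, -1.3]
finger_gap: -0.002
2.25 [509.28882844 -22.66681966  80.45663277] [ 7.68944199e-01  6.39315862e-01 -1.88711283e-04 -1.10531733e-04] [ 0.11327977 -0.4618944  -0.12169072]
```

View pics/m1.png

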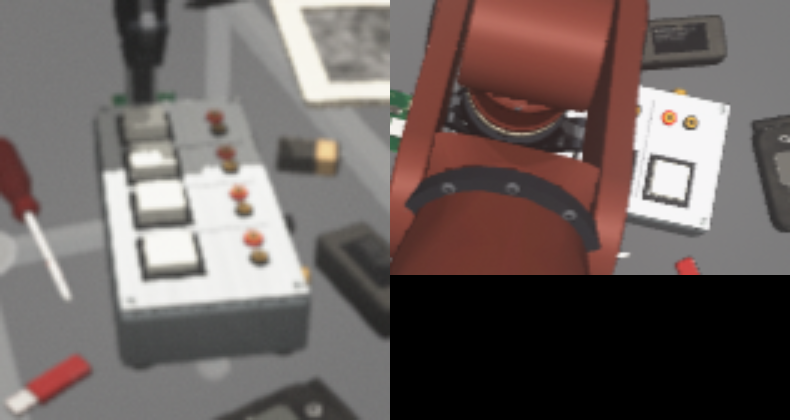

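View pics/wrist1.png

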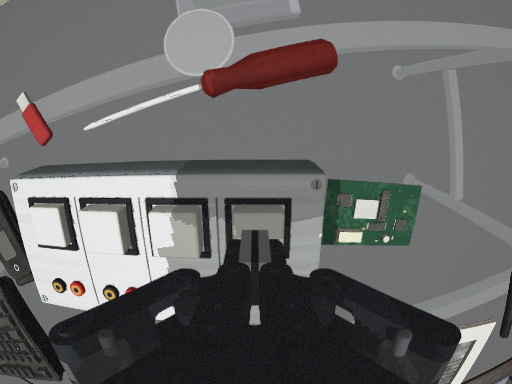

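The wrist view shows the shut fingertips at about (256,240), in front of the first key at (258,220). Side view agrees that they are above key 1. Now a slow descent.

```bash
python3 -m creep '[[[0,0,0.002],0,0],[[0,0,0.005],0,0],[[0,0,0.008],0,0],[[0,0,0.010],0,0],[[0,0,0.011],0,0],[[0,0,0.0115],0,0],[[0,0,0.012],0,0],[[0,0,0.012],0,0]]'
python3 - <<'E'
from workcell import env
s=env.read_state();print(s["time_s"],s["tcp_pos"],s["force"])
E
python3 -m creep '[[[0,0,0.0002],0,0],[[0,0,0.0004],0,0],[[0,0,0.0006],0,0],[[0,0,0.0008],0,0],[[0,0,0.001],0,0],[[0,0,0.001],0,0],[[0,0,0.001],0,0],[[0,0,0.001],0,0]]'
```

```text
time_s: 2.92
tcp_pos: [509.5, -22.4, 68.2]
tool_rot: [0.769, 0.639, -0.0, -0.0]
force: [-0.1, 0.7, -0.5]
finger_gap: 0.005
2.9167 [509.54744291 -22.37144902  68.22438742] [-0.08892423  0.71903701 -0.51432467]
time_s: 3.58
tcp_pos: [509.6, -22.4, 67.3]
tool_rot: [0.769, 0.639, 0.0, 0.0]
force: [-0.1, 0.2, -0.3]
finger_gap: 0.0
```

```bash
python3 -m creep '[[[0,0,0.0002],0,0],[[0,0,0.0004],0,0],[[0,0,0.0006],0,0],[[0,0,0.0008],0,0],[[0,0,0.0008],0,0],[[0,0,0.0008],0,0],[[0,0,0.0008],0,0],[[0,0,0.0008],0,0]]'
```

```text
time_s: 4.25
tcp_pos: [509.6, -22.4, 66.5]
tool_rot: [0.769, 0.639, -0.0, -0.0]
force: [-0.0, 0.4, 1.2]
finger_gap: 0.0
```

```bash
python3 -m creep '[[[0,0,0.0001],0,0],[[0,0,0.0002],0,0],[[0,0,0.0003],0,0],[[0,0,0.0003],0,0],[[0,0,0.0003],0,0],[[0,0,0.0003],0,0],[[0,0,0.0003],0,0],[[0,0,0.0003],0,0]]'
```

```text
time_s: 4.92
tcp_pos: [509.6, -22.4, 66.2]
tool_rot: [0.769, 0.639, 0.0, -0.0]
force: [0.2, 0.2, 0.5]
finger_gap: -0.003
```

```bash
python3 -m creep '[[[0,0,0.0001],0,0],[[0,0,0.0002],0,0],[[0,0,0.0003],0,0],[[0,0,0.0003],0,0],[[0,0,0.0003],0,0],[[0,0,0.0003],0,0],[[0,0,0.0003],0,0],[[0,0,0.0003],0,0]]'
```

```text
time_s: 5.58
tcp_pos: [509.6, -22.5, 66.1]
tool_rot: [0.769, 0.639, -0.0, 0.0]
force: [-1.4, 0.5, 3.7]
finger_gap: -0.001
```

Key 1 was touched at 66.1 mm, the height of a key that is out. I'm lifting and moving to key 2, 50 mm along tool -x.

```bash
python3 -m creep '[[[0,0,-0.004],0,0],[[-0.003,0,-0.008],0,0],[[-0.012,0,-0.010],0,0],[[-0.024,0,-0.010],0,0],[[-0.036,0,-0.010],0,0],[[-0.045,0,-0.010],0,0],[[-0.049,0,-0.010],0,0],[[-0.050,0,-0.010],0,0]]'
python3 -m creep '[[[0,0,0.001],0,0],[[0,0,0.003],0,0],[[0,0,0.005],0,0],[[0,0,0.007],0,0],[[0,0,0.0082],0,0],[[0,0,0.0088],0,0],[[0,0,0.009],0,0],[[0,0,0.009],0,0]]'
python3 -m creep '[[[0,0,0.0002],0,0],[[0,0,0.0004],0,0],[[0,0,0.0006],0,0],[[0,0,0.0007],0,0],[[0,0,0.0007],0,0],[[0,0,0.0007],0,0],[[0,0,0.0007],0,0],[[0,0,0.0007],0,0]]'
```

```text
time_s: 6.25
tcp_pos: [500.1, -72.9, 75.7]
tool_rot: [0.77, 0.639, -0.0, -0.0]
force: [0.3, 1.1, -0.3]
finger_gap: -0.003
time_s: 6.92
tcp_pos: [500.5, -71.4, 66.8]
tool_rot: [0.769, 0.639, -0.0, -0.0]
force: [0.2, -0.3, 0.4]
finger_gap: -0.004
time_s: 7.58
tcp_pos: [500.5, -71.6, 66.2]
tool_rot: [0.769, 0.639, 0.0, 0.0]
force: [-0.7, 0.2, -0.5]
finger_gap: -0.005
```

```bash
python3 -m creep '[[[0,0,0.0001],0,0],[[0,0,0.0002],0,0],[[0,0,0.0002],0,0],[[0,0,0.0002],0,0],[[0,0,0.0002],0,0],[[0,0,0.0002],0,0],[[0,0,0.0002],0,0],[[0,0,0.0002],0,0]]'
```

```text
time_s: 8.25
tcp_pos: [500.5, -71.6, 66.1]
tool_rot: [0.769, 0.639, -0.0, -0.0]
force: [-0.5, 0.3, 1.6]
finger_gap: -0.001
```

```bash
python3 - <<'E'
from workcell import env
f=[]
for i in range(5):
    env.camera("wrist");s=env.read_state();f.append((round(s["force"][2],2),round(s["tcp_pos"][2],2)))
print(s["time_s"],f)
E
```

```text
8.5 [(np.float64(1.65), np.float64(66.09)), (np.float64(1.27), np.float64(66.11)), (np.float64(2.2), np.float64(66.08)), (np.float64(2.09), np.float64(66.09)), (np.float64(2.45), np.float64(66.11))]
```

Key 2 is out: steady contact of about 1.9 N at 66.1 mm. Key 3 is next.

```bash
python3 -m creep '[[[0,0,-0.004],0,0],[[-0.003,0,-0.008],0,0],[[-0.012,0,-0.010],0,0],[[-0.024,0,-0.010],0,0],[[-0.036,0,-0.010],0,0],[[-0.045,0,-0.010],0,0],[[-0.049,0,-0.010],0,0],[[-0.050,0,-0.010],0,0]]'
python3 -m creep '[[[0,0,0.001],0,0],[[0,0,0.003],0,0],[[0,0,0.005],0,0],[[0,0,0.007],0,0],[[0,0,0.0082],0,0],[[0,0,0.0088],0,0],[[0,0,0.009],0,0],[[0,0,0.009],0,0]]'
python3 -m creep '[[[0,0,0.0002],0,0],[[0,0,0.0004],0,0],[[0,0,0.0006],0,0],[[0,0,0.0008],0,0],[[0,0,0.0009],0,0],[[0,0,0.0009],0,0],[[0,0,0.0009],0,0],[[0,0,0.0009],0,0]]'
python3 - <<'E'
from workcell import env
f=[]
for i in range(5):
    env.camera("wrist");s=env.read_state();f.append((round(s["force"][2],2),round(s["tcp_pos"][2],2)))
print(s["time_s"],f)
E
```

```text
time_s: 9.17
tcp_pos: [491.0, -122.1, 75.9]
tool_rot: [0.77, 0.639, -0.0, -0.0]
force: [0.8, 0.4, -0.2]
finger_gap: -0.003
time_s: 9.83
tcp_pos: [491.4, -120.6, 66.9]
tool_rot: [0.769, 0.639, -0.0, -0.0]
force: [0.6, -0.2, -0.7]
finger_gap: -0.0
time_s: 10.5
tcp_pos: [491.4, -120.8, 66.1]
tool_rot: [0.769, 0.639, 0.0, 0.0]
force: [0.3, -0.5, 0.2]
finger_gap: 0.001
10.75 [(np.float64(-0.06), np.float64(66.11)), (np.float64(0.3), np.float64(66.11)), (np.float64(0.38), np.float64(66.1)), (np.float64(-0.75), np.float64(66.09)), (np.float64(0.51), np.float64(66.11))]
```

Not touching yet at a commanded height of 66.1 mm, so 0.15 mm more.

```bash
python3 -m creep '[[[0,0,0.00005],0,0],[[0,0,0.0001],0,0],[[0,0,0.00015],0,0],[[0,0,0.00015],0,0],[[0,0,0.00015],0,0],[[0,0,0.00015],0,0],[[0,0,0.00015],0,0],[[0,0,0.00015],0,0]]'
python3 - <<'E'
from workcell import env
f=[]
for i in range(5):
    env.camera("wrist");s=env.read_state();f.append((round(s["force"][2],2),round(s["tcp_pos"][2],2)))
print(s["time_s"],f)
E
```

```text
time_s: 11.42
tcp_pos: [491.4, -120.8, 66.1]
tool_rot: [0.769, 0.639, -0.0, -0.0]
force: [-1.1, 0.7, 3.0]
finger_gap: 0.005
11.6667 [(np.float64(2.32), np.float64(66.06)), (np.float64(2.87), np.float64(66.06)), (np.float64(2.29), np.float64(66.06)), (np.float64(2.76), np.float64(66.05)), (np.float64(2.77), np.float64(66.08))]
```

Key 3 is out, with 2.6 N at 66.06 mm. Key 4 is next, probing first at the height of a key that is out.

```bash
python3 -m creep '[[[0,0,-0.004],0,0],[[-0.003,0,-0.008],0,0],[[-0.012,0,-0.010],0,0],[[-0.024,0,-0.010],0,0],[[-0.036,0,-0.010],0,0],[[-0.045,0,-0.010],0,0],[[-0.049,0,-0.010],0,0],[[-0.050,0,-0.010],0,0]]'
python3 -m creep '[[[0,0,0.001],0,0],[[0,0,0.003],0,0],[[0,0,0.005],0,0],[[0,0,0.007],0,0],[[0,0,0.0082],0,0],[[0,0,0.0088],0,0],[[0,0,0.009],0,0],[[0,0,0.009],0,0]]'
python3 -m creep '[[[0,0,0.0002],0,0],[[0,0,0.0004],0,0],[[0,0,0.0006],0,0],[[0,0,0.0008],0,0],[[0,0,0.001],0,0],[[0,0,0.001],0,0],[[0,0,0.001],0,0],[[0,0,0.001],0,0]]'
python3 - <<'E'
from workcell import env
f=[]
for i in range(5):
    env.camera("wrist");s=env.read_state();f.append((round(s["force"][2],2),round(s["tcp_pos"][2],2)))
print(s["time_s"],f)
E
```

```text
time_s: 12.33
tcp_pos: [481.9, -171.3, 75.8]
tool_rot: [0.77, 0.639, -0.0, -0.0]
force: [-0.4, -0.9, -0.0]
finger_gap: -0.0
time_s: 13.0
tcp_pos: [482.2, -169.7, 66.9]
tool_rot: [0.769, 0.639, -0.0, -0.0]
force: [-0.3, 0.4, -0.1]
finger_gap: 0.0
time_s: 13.67
tcp_pos: [482.2, -169.9, 66.0]
tool_rot: [0.769, 0.639, -0.0, 0.0]
force: [-0.9, -0.1, -0.2]
finger_gap: 0.002
13.9167 [(np.float64(0.99), np.float64(65.98)), (np.float64(-0.44), np.float64(65.96)), (np.float64(0.48), np.float64(65.97)), (np.float64(0.16), np.float64(65.94)), (np.float64(-0.78), np.float64(65.96))]
```

```bash
python3 -m creep '[[[0.0005,0,0.0002],0,0],[[0.001,0,0.0004],0,0],[[0.001,0,0.0006],0,0],[[0.001,0,0.0006],0,0],[[0.001,0,0.0006],0,0],[[0.001,0,0.0006],0,0],[[0.001,0,0.0006],0,0],[[0.001,0,0.0006],0,0]]'
```

```text
time_s: 14.58
tcp_pos: [482.4, -168.9, 65.4]
tool_rot: [0.769, 0.639, -0.0, 0.0]
force: [0.5, 0.1, -0.5]
finger_gap: -0.0
```

No key here at 65.4 mm either, so it is down. I'll go on to about 62 mm and then in fine steps to feel it.

```bash
python3 -m creep '[[[0,0,0.0005],0,0],[[0,0,0.001],0,0],[[0,0,0.0016],0,0],[[0,0,0.0022],0,0],[[0,0,0.0027],0,0],[[0,0,0.003],0,0],[[0,0,0.0032],0,0],[[0,0,0.0032],0,0]]'
python3 -m creep '[[[0,0,0.0002],0,0],[[0,0,0.0004],0,0],[[0,0,0.0006],0,0],[[0,0,0.0008],0,0],[[0,0,0.0008],0,0],[[0,0,0.0008],0,0],[[0,0,0.0008],0,0],[[0,0,0.0008],0,0]]'
python3 - <<'E'
from workcell import env
f=[]
for i in range(3):
    env.camera("wrist");s=env.read_state();f.append((round(s["force"][2],2),round(s["tcp_pos"][2],2)))
print(s["time_s"],f)
E
```

```text
time_s: 15.25
tcp_pos: [482.4, -168.9, 62.1]
tool_rot: [0.769, 0.639, -0.0, -0.0]
force: [-0.4, 1.2, -0.4]
finger_gap: 0.002
time_s: 15.92
tcp_pos: [482.4, -168.9, 61.4]
tool_rot: [0.769, 0.639, -0.0, 0.0]
force: [-0.2, -0.8, -0.1]
finger_gap: 0.0
16.0667 [(np.float64(0.05), np.float64(61.39)), (np.float64(0.36), np.float64(61.35)), (np.float64(-0.98), np.float64(61.38))]
```

```bash
python3 -m creep '[[[0,0,0.0001],0,0],[[0,0,0.0002],0,0],[[0,0,0.0003],0,0],[[0,0,0.0003],0,0],[[0,0,0.0003],0,0],[[0,0,0.0003],0,0],[[0,0,0.0003],0,0],[[0,0,0.0003],0,0]]'
python3 - <<'E'
from workcell import env
f=[]
for i in range(3):
    env.camera("wrist");s=env.read_state();f.append((round(s["force"][2],2),round(s["tcp_pos"][2],2)))
print(s["time_s"],f)
E
```

```text
time_s: 16.73
tcp_pos: [482.5, -168.9, 61.2]
tool_rot: [0.769, 0.639, -0.0, 0.0]
force: [-1.4, 1.7, 3.4]
finger_gap: 0.001
16.8833 [(np.float64(3.97), np.float64(61.21)), (np.float64(3.58), np.float64(61.22)), (np.float64(2.84), np.float64(61.19))]
```

Key 4 is the latched one, with contact at 61.2 mm and about 3.5 N, below the 6 N needed to move it. I'll lift off to end the tap, then press it to the stop.

```bash
python3 -m creep '[[[0,0,-0.001],0,0],[[0,0,-0.003],0,0],[[0,0,-0.005],0,0],[[0,0,-0.006],0,0],[[0,0,-0.006],0,0],[[0,0,-0.006],0,0],[[0,0,-0.006],0,0],[[0,0,-0.006],0,0]]'
python3 -m creep '[[[0,0,0.0015],0,0],[[0,0,0.003],0,0],[[0,0,0.0045],0,0],[[0,0,0.006],0,0],[[0,0,0.007],0,0],[[0,0,0.008],0,0],[[0,0,0.009],0,0],[[0,0,0.0095],0,0]]'
```

```text
time_s: 17.55
tcp_pos: [482.3, -168.9, 66.9]
tool_rot: [0.769, 0.639, -0.0, -0.0]
force: [-1.0, -0.7, 0.2]
finger_gap: -0.001
time_s: 18.22
tcp_pos: [482.4, -168.9, 58.4]
tool_rot: [0.769, 0.639, -0.0, -0.0]
force: [-3.3, 1.6, 7.9]
finger_gap: -0.004
```

```bash
python3 -m creep '[[[0,0,0.0002],0,0],[[0,0,0.0004],0,0],[[0,0,0.0006],0,0],[[0,0,0.0006],0,0],[[0,0,0.0006],0,0],[[0,0,0.0006],0,0],[[0,0,0.0006],0,0],[[0,0,0.0006],0,0]]'
```

```text
time_s: 18.88
tcp_pos: [482.4, -168.9, 58.3]
tool_rot: [0.769, 0.639, -0.0, -0.0]
force: [-4.0, 1.5, 10.3]
finger_gap: 0.001
```

```bash
python3 -m creep '[[[0,0,0.0002],0,0],[[0,0,0.0004],0,0],[[0,0,0.0005],0,0],[[0,0,0.0005],0,0],[[0,0,0.0005],0,0],[[0,0,0.0005],0,0],[[0,0,0.0005],0,0],[[0,0,0.0005],0,0]]'
```

```text
time_s: 19.55
tcp_pos: [482.4, -168.9, 58.3]
tool_rot: [0.769, 0.639, -0.0, -0.001]
force: [-4.2, 1.6, 14.1]
finger_gap: 0.0
```

It's at the stop: still 58.3 mm while the force rises to 14 N. Now I'll release it smoothly and retreat well clear.

```bash
python3 -m creep '[[[0,0,-0.001],0,0],[[0,0,-0.003],0,0],[[0,0,-0.006],0,0],[[0,0,-0.010],0,0],[[0,0,-0.016],0,0],[[0,0,-0.024],0,0],[[0,0,-0.034],0,0],[[0,0,-0.045],0,0]]'
python3 -m creep '[[[0,0,-0.012],0,0],[[0.01,0,-0.030],0,0],[[0.03,0,-0.050],0,0],[[0.06,0,-0.070],0,0],[[0.09,0,-0.090],0,0],[[0.12,0,-0.105],0,0],[[0.15,0,-0.115],0,0],[[0.18,0,-0.120],0,0]]'
python3 -m creep '[[[0.025,0,0],0,0],[[0.055,0,0],0,0],[[0.09,0,0],0,0],[[0.125,0,0],0,0],[[0.16,0,0],0,0],[[0.185,0,0],0,0],[[0.20,0,0],0,0],[[0.205,0,0],0,0]]'
python3 - <<'E'
from workcell import env
from h import *
for n in ["top","side"]:
    c=env.camera(n);np.savez(f"pics/{n}2.npz",**c)
    cv2.imwrite(f"pics/{n}2.png",cv2.cvtColor(c["pixels"],cv2.COLOR_RGB2BGR))
c=load("top2");c0=load("top0");R=cv2.Rodrigues(c["rvec"])[0];K=c["mtx"]
for u,v in [(282,206),(305,211),(328,216),(351,222)]:
    o=[]
    for q in (c0,c):
        p=q["depth"][v-3:v+4,u-3:u+4];d=np.median(p[p>0])
        o.append((R.T@(np.array([(u-K[0,2])/K[0,0]*d,(v-K[1,2])/K[1,1]*d,d])-c["tvec"].ravel())).round(1))
    print(o)
print(env.read_state()["time_s"],env.read_state()["tcp_pos"])
E
```

```text
time_s: 20.22
tcp_pos: [482.2, -168.8, 102.1]
tool_rot: [0.769, 0.639, -0.0, -0.0]
force: [-0.1, 0.1, -0.6]
finger_gap: 0.002
time_s: 20.88
tcp_pos: [516.8, 9.3, 225.2]
tool_rot: [0.769, 0.639, 0.002, 0.002]
force: [1.1, -0.8, -0.4]
finger_gap: 0.001
time_s: 21.55
tcp_pos: [552.9, 211.7, 222.4]
tool_rot: [0.768, 0.64, 0.001, 0.0]
force: [0.3, -0.8, -0.3]
finger_gap: -0.003
[array([510.7, -21.1,  67.2]), array([510.8, -21.1,  67.1])]
[array([501.7, -70. ,  67.5]), array([501.9, -70.1,  66.7])]
[array([ 492.9, -118.8,   67.1]), array([ 492.9, -118.8,   67.1])]
[array([ 482.7, -168.4,   62.3]), array([ 481.9, -167.4,   67.2])]
21.65 [552.68590264 209.69903983 221.83546797]
```

View pics/top2.png

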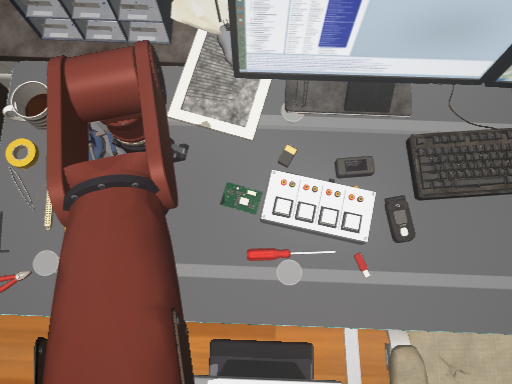

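View pics/side2.png

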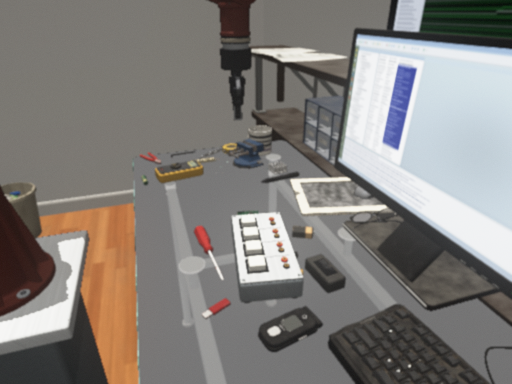

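The top view shows all four keys at about (283,207) to (352,222) at one height, 67 mm by depth. The board, battery, brick, phone, screwdriver and stick are where they were, and the arm is clear. Handing in.

```bash
python3 - <<'E'
from workcell import env
print(env.close_job())
E
```

```text
the job is handed in; nothing more can be done
None
```

The latched key was the rightmost, key 4. I pressed it to its stop and it sprang up, so all four keys are now out. The job was handed in at about 21.7 s.

- **Taps:** Going left to right with the fingers shut, I met keys 1, 2 and 3 at about 66.1 mm with 3.7, 1.9 and 2.6 N. Key 4 gave nothing until 61.2 mm, where it read about 3.5 N.
- **Press:** After lifting off, I pushed key 4 down to 58.3 mm at up to 14 N. It moved no further as the force rose, so that was the stop. I then released it and retreated.
- **Last checks:** The camera's depth shows all four key tops at about 67 mm, where key 4 read 62.3 mm at the start. Nothing lying around the box appears moved, and the arm is clear of everything.
- **Small disagreements:**
  - Key 1's tap was a single noisy reading slightly over the 3 N a key pushes up with, but the fingertip was still at 66.1 mm, so the key did not visibly move.
  - Depth reads key heights about 1 mm high, within the calibration.

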